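# Dial the combination bolt and unlock the tool chest

## Task

The tool chest on the bench is locked by the combination bolt on its lid. Turn the three number wheels until they show 4, 1, 7 from left to right as seen from the robot, each clicked fully into place, and then draw the bolt by its upright grip all the way to the left, against its stop, so that the lid is unlocked. Do it gently, without forcing the wheels or the bolt, and leave the things lying about where they are.

Things in the scene. Friction and masses are not known exactly. Their poses are not given: they have to be found in the camera images.
- chest: plywood tool chest, 260 (x) x 360 (y) x 130 mm high, heavy, immovable; origin at the centre of its underside, x away from the robot, y to the left. The combination bolt stands on its flat lid along a line parallel to y, 30 mm nearer the robot than the chest's centre. A tape roll and a file lie on the lid's far half
- lock_top (a point): centre of the top of the lock's dark steel housing, which is 62 (chest x) x 124 (chest y) mm; this top is 172 mm above the bench, 10 mm above the wheels' axles. Three black wheels side by side, 34 mm apart, rise 16.75 mm out of slots in it. To its right, 125 mm off, is the keeper block, 174 mm high. Forces above 25 N damage the lock
- wheel_left_axle (a point): centre of the left wheel, on its axle (162 mm above the bench, along chest y). All three wheels are alike: 14 mm wide, a drum of radius 20.5 mm with white raised numerals 0 to 9, and between each two numerals a finger lug: a round bar of radius 2.75 mm, its axis at radius 24 mm; radius over the lugs 26.75 mm; ten lugs, 36 degrees apart
- wheel_mid_axle (a point): centre of the middle wheel, 34 mm right of the left one. The digit straight above the axle (white ticks on the housing) is the one set: at rest a numeral is there, and the nearest lugs stand 18 degrees before and behind it, the next ones at 54 degrees
- wheel_right_axle (a point): centre of the right wheel, 34 mm right of the middle one. Click stops (all wheels): a push of about 6 N on a lug leaves the stop; the push then fades, and half-way (18 degrees) the wheel snaps on to the next digit by itself if nothing is in a lug's way; let go earlier, it falls back
- wheel_left (a joint): turn of the left wheel in rad: the digit on its reading line is value/0.628 rounded, modulo 10 (36 degrees per digit). Turns endlessly both ways, so values below 0 or above 6.28 may occur. Pushing its top away from the robot (chest +x) raises the digit, pulling it back lowers it. It rests in click stops at whole digits (rarely, at the start, balanced half-way)
- wheel_mid (a joint): turn of the middle wheel in rad: the digit on its reading line is value/0.628 rounded, modulo 10 (36 degrees per digit). Turns endlessly both ways, so values below 0 or above 6.28 may occur. Pushing its top away from the robot (chest +x) raises the digit, pulling it back lowers it. It rests in click stops at whole digits (rarely, at the start, balanced half-way)
- wheel_right (a joint): turn of the right wheel in rad: the digit on its reading line is value/0.628 rounded, modulo 10 (36 degrees per digit). Turns endlessly both ways, so values below 0 or above 6.28 may occur. Pushing its top away from the robot (chest +x) raises the digit, pulling it back lowers it. It rests in click stops at whole digits (rarely, at the start, balanced half-way)
- bolt_grip (a point): centre of the upper part of the bolt's upright steel grip, at the left end of the lock: a block 22 (chest x) x 12 (chest y) mm, whose top is 12 mm above this point; the bolt rod, 12 mm thick, runs on the axle line, 20 mm below this point. 43 mm are free between the left wheel and the grip, and the lid is free on the grip's other side
- bolt (a joint): slide of the bolt in m: 0 locked (tip in the keeper), 0.026 fully drawn against its stop, to the left (chest +y). It drags with about 3 N and stays where it is left. While any wheel is off its digit the bolt is blocked after 1.5 mm
- tape_roll: bystander on the lid: cardboard-brown tape roll, 86 mm across, 24 mm high, lying flat; origin at the centre of its underside
- file: bystander on the lid: flat file with a wooden handle, 200 mm long, 14 mm high, lying
- screw_jar: bystander: glass jar with steel cap, 72 mm across, 90 mm high; origin at the centre of its underside
- paint_can: bystander: can, 84 mm across, 100 mm high; origin at the centre of its underside
- parts_bin: bystander: blue open parts bin, 150 x 100 x 70 mm; origin at the centre of its underside
- wrench: bystander: steel wrench, 180 mm long, lying
- carton: bystander: cardboard carton, 120 x 90 x 80 mm; origin at the centre of its underside

How it is judged:
By the outcome, as a careful person would: the job done as asked, in the order asked, and still so for the second after the job is handed in, with the robot touching nothing.
It also fails if it takes over 72 s, if anything falls off the work surface, if the arm or the gripper's body presses on something with over 40 N, if the wrist force passes 120 N, or if a joint passes its speed limit or range.

## Robot

A 7-joint arm with a two-finger parallel gripper is mounted at the origin on the work surface. World frame = base frame: x ahead of the robot, y to its left, z up, the work surface at z = 0. Lengths are in m, angles in rad, forces in N, time in s.
With the tool pointing down it reaches from about 0.375 to 0.925 m from the base axis. Payload 3.1 kg.
Tool frame: the origin (TCP) lies on the centre line of the jaws, within the pads' length; the fingertips stand 8 mm ahead of it and the grasp point (between the pads) lies 11 mm behind it; z points along the fingers, y is the direction in which the jaws open and shut (so a half turn about z gives the same grasp; the last joint's range is limited). The gripper opens to 85 mm and grips with 20 to 120 N. Pads are 22 mm wide; open, the fingers measure 114 mm over their backs; the gripper's body (76 mm by 85 mm) begins 54 mm behind the grasp point. The pads swing forward as they close: fully open they stand 13 mm farther back than shut.
Start: joints at [1.092, 0.383, 0.044, 1.598, -0.018, 1.161, -0.05], TCP at [0.242, -0.603, 0.239] pointing down, gripper open.
Joint ranges: [-2.61, 2.61], [-0.41, 2.15], [-1.48, 1.57], [0, 2.5], [-1.57, 4.71], [0.05, 1.97], [-2.85, 2.85]. Speed limits (rad/s): [2.79, 2.79, 3.14, 3.14, 3.14, 3.14, 3.14].

## Interface

Orientations are given as [roll, pitch, yaw] about the fixed x, y, z axes, in that order (R = Rz(yaw) Ry(pitch) Rx(roll)).
In Python, from rig import * gives the robot as it stands.
- The arm moves only by the tool jog_arm, never from a script. Its argument "deltas" is a list of rows, each a list of 3 entries, a list of its own where there are three numbers: the turn, a rotation vector about the tool's x, y, z in degrees, then the shift along the tool's x, y, z in mm, then the opening, from -1 (shut) to 1 (fully open), so that 0 is half open. In form: [[[ax, ay, az], [dx, dy, dz], grip], ...]. A call has exactly 5 rows; each row shifts and turns the commanded pose from where the row before left it, along the tool's axes as they then stand; what a row does not reach is not made up. A row lasts 1/10 s, in which the tool goes at most 50 mm and 8.59 degrees, less where a joint would pass 70% of its speed; a pose out of reach is approached as far as the arm can. A call with a gripper value outside its range is refused whole. The fingers move at their own pace and stop on an object; the grip force is fixed at half the most. Time passes only in rows, so rows that do not move let the fingers close, or fill a call up. It gives the time, the measured TCP pose, the force and the opening at its end, in the units of the state.
- state(): the state, without advancing time (a new reading comes with each control period).
- read_camera(name): name is "scene" or "top" or "wrist"; returns a dict with "pixels" (400x640x3 uint8, blue, green, red), "z_map" (400x640 float32, m along the optical axis (not along the pixel's ray), 0 where there is no reading), "vfov" (degrees; the focal length in pixels is half the picture's height over the tangent of half this angle, whatever the lens; pixels are square), "cx", "cy" (the principal point, pixels), "rvec" (rotation vector, rad) and "tvec" (3), from world to camera coordinates, as OpenCV has them. Camera axes: x right, y down, z forward; pixel columns grow to the right and rows downward; lengths in m; the calibration is good to about 2 mm. A picture is of the moment at which its call begins.
- hand_in(): hands the job in, once; it reports no verdict.
Trained networks look in the newest picture that a camera, given by its name, has taken for a name from the list of things; names that differ only in an ending like _2 or _b are one class to them, and where a whole thing is asked for, a point or a joint stands for the part that bears it (a point fixed in the world has none). Each returns a list of dicts, best first, with "p" (0 to 1); they miss things now and then, are a little off and sometimes report something else, mostly with a low value. They report only what shows in the picture. A call takes as long as a camera call.
- look_for(target, camera): "rect" ([left, top, right, bottom] in pixels, round what is visible of it).
- outline_of(target, camera): "mask" (400x640 bool, what is visible of it) and "rect" ([left, top, right, bottom] in pixels, round what is visible of it).
- tip_of(target, camera): "at" ([column, row] in pixels: a listed point, or the origin of a listed thing).
The state is a dict: "clock": time; "joints": joint angles; "joint_vel": joint speeds; "joint_torque": joint torques, N m; "tool_pos": TCP position; "eef_rot": TCP orientation; "force": force on the tool from outside, world axes, zero at the start; "torque": the same for the moment, N m; "finger_gap": finger opening in m.
Only numpy, scipy, OpenCV 4.12 (cv2) and the standard library are available. Lean on these libraries where they do the work, as an engineer would, in place of code of your own. Each camera call takes 0.05 s, during which the arm holds its last target.

## Working session

There is one attempt and no reset: what is moved stays moved. The work goes in short steps, Python scripts to look and compute and a tool call to move; the robot and the scene stay as the last step left them, time stands still between calls to the robot, and variables do not carry over. Pictures are saved under pics/ and viewed, and the job is handed in when it is done.

Besides the shell and the picture viewer there is one more tool, called in YAML: its name, and indented under it one key for each argument. jog_arm: Moves the arm, as the interface text tells. Its arguments: {"type":"object","properties":{"deltas":{"type":"array"}},"required":["deltas"]}

```bash
mkdir -p pics; ls
cat > h.py <<'E'
from rig import *
import numpy as np, cv2
from scipy.spatial.transform import Rotation as R
def cam(n):
    d=read_camera(n); d['f']=200/np.tan(np.radians(d['vfov'])/2); d['R']=cv2.Rodrigues(np.array(d['rvec'],float))[0]; d['t']=np.array(d['tvec'],float).ravel(); return d
def ray(d,u,v):
    c=-d['R'].T@d['t']; r=d['R'].T@np.array([(u-d['cx'])/d['f'],(v-d['cy'])/d['f'],1]); return c,r
def atz(d,u,v,z):
    c,r=ray(d,u,v); return c+r*(z-c[2])/r[2]
def dep(d,u,v):
    c,r=ray(d,u,v); return c+r*d['z_map'][int(round(v)),int(round(u))]
def proj(d,p):
    q=d['R']@np.array(p)+d['t']; return q[0]/q[2]*d['f']+d['cx'],q[1]/q[2]*d['f']+d['cy']
E
python3 - <<'E'
from h import *
s=state(); print(s)
for n in ['scene','top','wrist']:
    d=cam(n); cv2.imwrite(f'pics/{n}0.png',d['pixels']); print(n,d['vfov'],d['cx'],d['cy'],(-d['R'].T@d['t']).round(3),d['R'][2].round(2))
    for t in ['lock_top','wheel_left_axle','wheel_mid_axle','wheel_right_axle','bolt_grip','chest']:
        print(t,[(np.round(r['at'],1),round(r['p'],2)) for r in tip_of(t,n)[:2]])
E
```

```text
pics
{'clock': 0.0, 'joints': array([ 1.09217012,  0.38385022,  0.04379903,  1.5995783 , -0.01792892,
        1.16120726, -0.04987838]), 'joint_vel': array([ 8.58189601e-05, -1.14332782e-03,  1.47184162e-03,  1.72221824e-03,
       -1.53813842e-03, -1.90672359e-03, -1.22071728e-03]), 'joint_torque': array([ 8.98085250e-05, -4.33462179e+01,  1.02446694e+00, -2.49513423e+01,
        1.05338206e-02,  1.12242336e-02, -1.03444634e-05]), 'tool_pos': array([ 0.24127541, -0.60256209,  0.23787475]), 'eef_rot': array([-3.13894324e+00,  1.03364460e-04,  3.80948503e-01]), 'force': array([-1.12594259e-03, -1.03823739e+00, -1.18355520e+00]), 'torque': array([ 0.01484197, -0.05417791, -0.00333089]), 'finger_gap': 0.08514714590274583}
scene 51.90326290142608 319.33063653046366 199.8435093059484 [1.372 0.293 1.159] [-0.63 -0.2  -0.75]
lock_top [(array([310.5, 203.6]), 0.86)]
wheel_left_axle [(array([316.8, 207.9]), 0.87)]
wheel_mid_axle [(array([309.4, 204.8]), 0.96)]
wheel_right_axle []
bolt_grip [(array([334.7, 213.6]), 0.61)]
chest [(array([304.7, 240.8]), 0.92)]
top 45.895810082522985 319.52594549242383 201.48012076767506 [0.317 0.003 1.769] [ 0.13  0.02 -0.99]
lock_top [(array([334.5, 191.2]), 0.69), (array([213.1, 243.3]), 0.59)]
wheel_left_axle [(array([320.5, 190.6]), 0.93)]
wheel_mid_axle [(array([329.5, 191.1]), 0.62)]
wheel_right_axle [(array([341.3, 198.4]), 0.78)]
bolt_grip [(array([305.4, 185.9]), 0.66)]
chest [(array([333.3, 191.2]), 0.73)]
wrist 67.43734011233252 324.77390465306803 200.7533083573491 [ 0.316 -0.573  0.374] [-0.29 -0.11 -0.95]
lock_top []
wheel_left_axle []
wheel_mid_axle []
wheel_right_axle []
bolt_grip []
chest []
```

View pics/scene0.png

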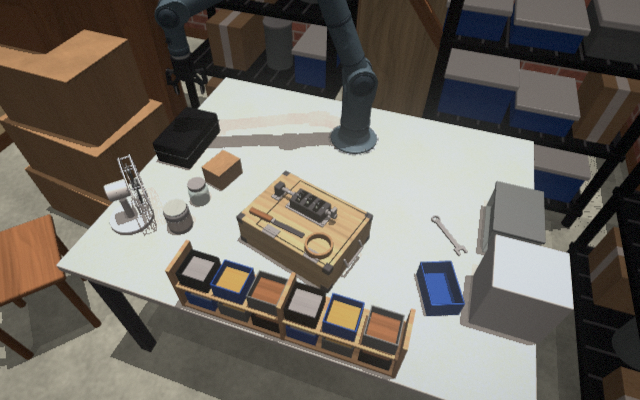

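View pics/top0.png

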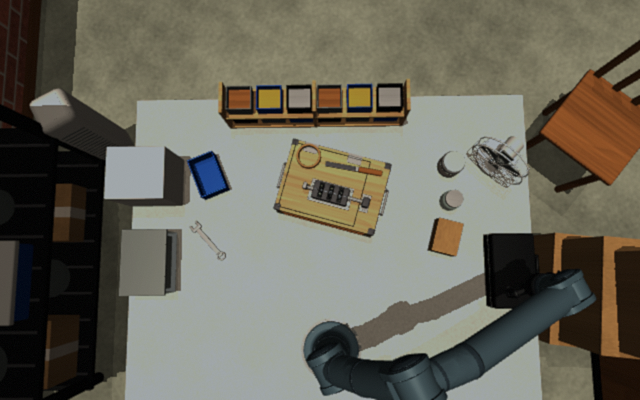

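Run:
```python
from h import *
T=cam('top'); S=cam('scene')
a=cv2.resize(T['pixels'][150:235,270:390],None,fx=6,fy=6,interpolation=cv2.INTER_CUBIC); cv2.imwrite('pics/topc.png',a)
a=cv2.resize(S['pixels'][160:260,250:380],None,fx=6,fy=6,interpolation=cv2.INTER_CUBIC); cv2.imwrite('pics/scc.png',a)
```

```text
(no output)
```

View pics/topc.png

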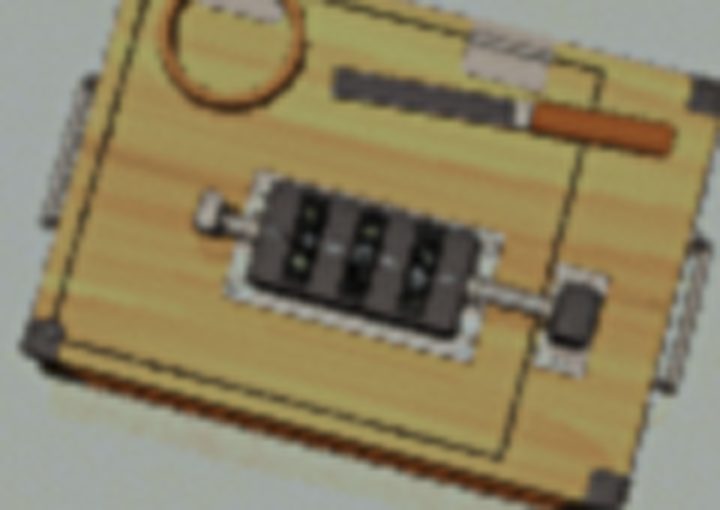

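View pics/scc.png

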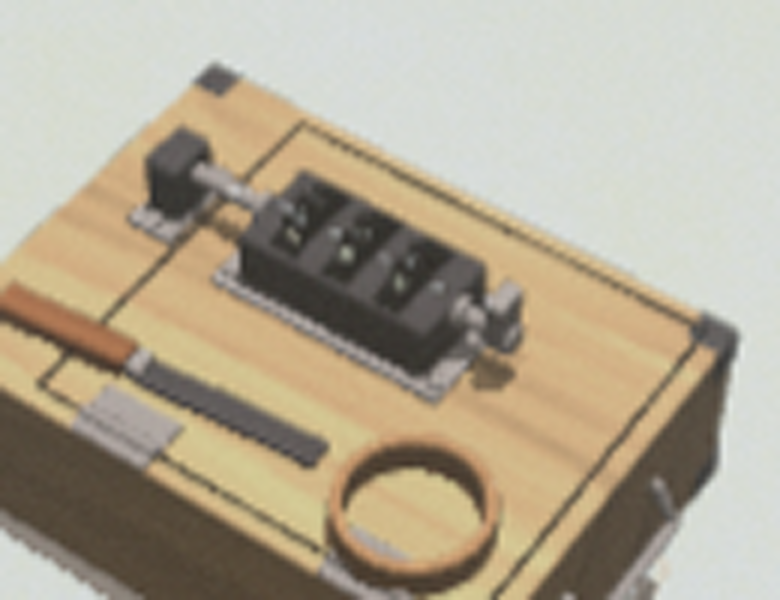

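The top view shows the chest near (330,190). The grip is at (305,185), the keeper is at (366,202), and the chest is yawed a little. I'll localise roughly and then move the wrist camera over the lock.

Run:
```python
from h import *
T=cam('top')
C=lambda u,v:(u/6+270-.4,v/6+150-.4)
g=atz(T,*C(210,210),.194);k=atz(T,*C(577,312),.174);print('grip',g,'keeper',k)
yaw=np.arctan2(-(g-k)[0],(g-k)[1]);print('yaw',np.degrees(yaw))
# housing corners
for c in [(268,180),(478,235),(455,337),(250,282)]: print(atz(T,*C(*c),.172).round(4))
for c in [(312,230),(368,247),(424,265)]: print('w',atz(T,*C(*c),.18).round(4))
s=state(); W=cam('wrist')
Rt=R.from_euler('xyz',s['eef_rot']).as_matrix()
cp=-W['R'].T@W['t']; print('cam in tool',Rt.T@(cp-s['tool_pos'])); print((W['R']@Rt).round(3))
```

```text
grip [0.57471185 0.08271938 0.194     ] keeper [ 0.51690645 -0.12392258  0.174     ]
yaw -15.628272070212475
[0.5953 0.0506 0.172 ]
[ 0.562  -0.0688  0.172 ]
[ 0.5037 -0.0548  0.172 ]
[0.5365 0.0613 0.172 ]
w [0.5648 0.0256 0.18  ]
w [ 0.5547 -0.006   0.18  ]
w [ 0.544  -0.0376  0.18  ]
cam in tool [ 0.08022522 -0.00014593 -0.13472368]
[[ 0.001  1.     0.001]
 [-0.951  0.001 -0.309]
 [-0.309 -0.001  0.951]]
```

View pics/wrist0.png

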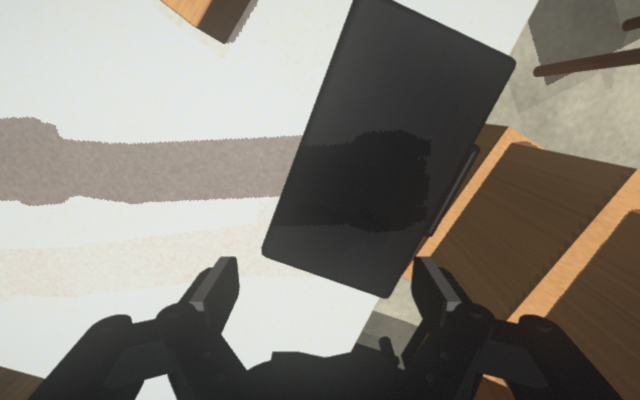

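jog_arm:
  deltas:
    - [[0,0,7.5],[0,0,-12],-1]
    - [[0,0,7.5],[0,0,-12],-1]
    - [[0,0,7.5],[0,0,-12],-1]
    - [[0,0,7.5],[0,0,-12],-1]
    - [[0,0,7.5],[0,0,-12],-1]

```text
clock: 1.75
tool_pos: [0.2416, -0.6034, 0.2997]
eef_rot: [-3.141, 0.0, -0.279]
force: [0.8, 0.8, -0.7]
finger_gap: 0.012
```

```bash
cat >> h.py <<'E'
def togo(p,yaw=None):
    s=state(); Rt=R.from_euler('xyz',s['eef_rot']).as_matrix()
    print('clk',round(s['clock'],2),'tcp',(s['tool_pos']*1000).round(1),'rpy',np.degrees(s['eef_rot']).round(2),'F',np.round(s['force'],2),'gap',round(s['finger_gap'],4),'d_tool mm',(Rt.T@(np.array(p)-s['tool_pos'])*1000).round(1))
    if yaw is not None:
        print('turn',np.degrees((R.from_matrix(Rt).inv()*R.from_euler('xyz',[np.pi,0,yaw])).as_rotvec()).round(2))
E
python3 -c "
from h import *
togo([.548,-.003,.30],np.radians(-15.6))"
```

```text
clk 1.75 tcp [ 241.6 -603.4  299.7] rpy [-179.99    0.    -15.98] F [ 0.78  0.81 -0.69] gap 0.012 d_tool mm [ 1.292e+02 -6.615e+02 -2.000e-01]
turn [-0.01  0.   -0.38]
```

jog_arm:
  deltas:
    - [[0,0,-0.3],[8.6,-44,0],-1]
    - [[0,0,0],[8.6,-44,0],-1]
    - [[0,0,0],[8.6,-44,0],-1]
    - [[0,0,0],[8.6,-44,0],-1]
    - [[0,0,0],[8.6,-44,0],-1]

```text
clock: 2.25
tool_pos: [0.3422, -0.4011, 0.2995]
eef_rot: [3.141, -0.001, -0.269]
force: [0.1, -0.3, -1.7]
finger_gap: -0.0003
```

jog_arm:
  deltas:
    - [[0,0,0],[8.6,-44,0],-1]
    - [[0,0,0],[8.6,-44,0],-1]
    - [[0,0,0],[8.6,-44,0],-1]
    - [[0,0,0],[8.6,-44,0],-1]
    - [[0,0,0],[8.6,-44,0],-1]

```text
clock: 2.75
tool_pos: [0.442, -0.2005, 0.2997]
eef_rot: [3.141, -0.001, -0.269]
force: [0.8, -1.1, 0.4]
finger_gap: 0.0
```

```bash
python3 -c "
from h import *
togo([.548,-.003,.30],np.radians(-15.6))"
```

```text
clk 2.75 tcp [ 442.  -200.5  299.7] rpy [ 1.7998e+02 -6.0000e-02 -1.5390e+01] F [ 0.78 -1.09  0.41] gap 0.0 d_tool mm [  49.8 -218.5   -0.3]
turn [ 0.02 -0.06  0.21]
```

jog_arm:
  deltas:
    - [[0,0,0.2],[9.8,-43,0],-1]
    - [[0,0,0],[9.8,-43,0],-1]
    - [[0,0,0],[9.8,-43,0],-1]
    - [[0,0,0],[9.8,-43,0],-1]
    - [[0,0,0],[9.8,-43,0],-1]

```text
clock: 3.25
tool_pos: [0.5469, -0.0066, 0.2996]
eef_rot: [3.142, -0.001, -0.272]
force: [0.3, -0.0, -0.2]
finger_gap: 0.0002
```

Run:
```python
from h import *
W=cam('wrist'); togo([.548,-.003,.30],np.radians(-15.6))
cv2.imwrite('pics/w1.png',W['pixels'])
np.savez('w1.npz',**{k:W[k] for k in ['pixels','z_map','f','cx','cy','R','t']})
for t in ['lock_top','wheel_left_axle','wheel_mid_axle','wheel_right_axle','bolt_grip','chest']:
    r=tip_of(t,'wrist')
    z={'lock_top':.172,'bolt_grip':.182}.get(t,.162)
    print(t,[(np.round(q['at'],1),round(q['p'],2),atz(W,*q['at'],z).round(4)) for q in r[:2]])
```

```text
clk 3.3 tcp [549.7   3.7 299.9] rpy [-1.7952e+02 -1.5000e-01 -1.4930e+01] F [2.62 6.66 0.3 ] gap 0.0002 d_tool mm [ 0.1  6.9 -0.2]
turn [-0.48 -0.14  0.67]
lock_top [(array([321.7, 190.9]), 0.89, array([ 0.5518, -0.0041,  0.172 ]))]
wheel_left_axle [(array([282.6, 187.9]), 0.93, array([0.5618, 0.0315, 0.162 ]))]
wheel_mid_axle []
wheel_right_axle [(array([353.7, 191.8]), 0.75, array([ 0.5401, -0.0321,  0.162 ]))]
bolt_grip [(array([219.3, 195.6]), 0.97, array([0.5746, 0.0831, 0.182 ]))]
chest [(array([321.4, 135.4]), 0.74, array([ 0.5988, -0.0169,  0.162 ])), (array([284. , 188.2]), 0.62, array([0.5612, 0.0303, 0.162 ]))]
```

View pics/w1.png

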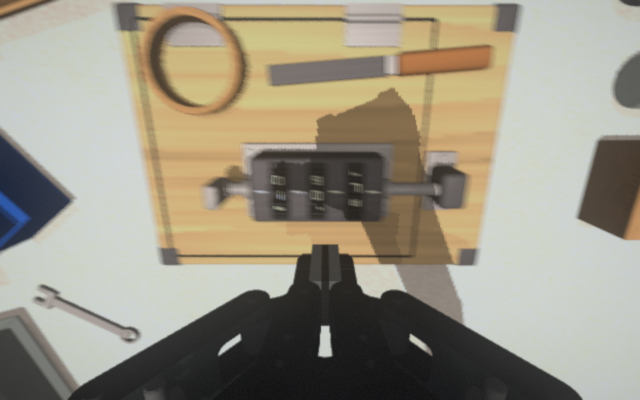

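The fingers are shut and the lock is in view, but motion blurred the picture. I'll look again now that the arm is settled.

```bash
cat > look.py <<'E'
from h import *
import sys
n=sys.argv[1]
for _ in range(int(sys.argv[2]) if len(sys.argv)>2 else 1): W=cam('wrist')
togo([.55,-.003,.30],np.radians(-15.6))
cv2.imwrite(f'pics/{n}.png',W['pixels'])
P={}
for t in ['lock_top','wheel_left_axle','wheel_mid_axle','wheel_right_axle','bolt_grip']:
    r=tip_of(t,'wrist')
    z={'lock_top':.172,'bolt_grip':.182}.get(t,.162)
    print(t,[(np.round(q['at'],1),round(q['p'],2),atz(W,*q['at'],z).round(4)) for q in r[:2]])
E
cat > crop.py <<'E'
import cv2,sys
n,x0,y0,x1,y1,k=sys.argv[1],*map(int,sys.argv[2:7])
a=cv2.imread(f'pics/{n}.png')[y0:y1,x0:x1]
a=cv2.convertScaleAbs(a,alpha=1.6,beta=10)
cv2.imwrite(f'pics/{n}_c.png',cv2.resize(a,None,fx=k,fy=k,interpolation=cv2.INTER_CUBIC))
E
python3 look.py w2 2; python3 crop.py w2 190 130 480 240 2
python3 - <<'E'
import cv2
a=cv2.imread('pics/w2.png')[140:225,250:380]
cv2.imwrite('pics/w2_d.png',cv2.resize(cv2.convertScaleAbs(a,alpha=1.8),None,fx=6,fy=6,interpolation=cv2.INTER_CUBIC))
E
```

```text
clk 3.7 tcp [545.8 -10.1 299.2] rpy [179.95  -0.   -15.77] F [ 0.23 -0.87 -0.32] gap -0.0001 d_tool mm [ 2.1 -8.  -0.8]
turn [ 0.05 -0.   -0.17]
lock_top [(array([316.3, 190.8]), 0.7, array([ 0.5521, -0.0031,  0.172 ])), (array([280.3, 188.6]), 0.18, array([0.563 , 0.0277, 0.172 ]))]
wheel_left_axle [(array([277.9, 191.2]), 0.64, array([0.5589, 0.033 , 0.162 ]))]
wheel_mid_axle [(array([317.9, 187.8]), 0.91, array([ 0.5518, -0.0043,  0.162 ])), (array([280.7, 188.4]), 0.39, array([0.5608, 0.0295, 0.162 ]))]
wheel_right_axle [(array([351.4, 189.9]), 0.88, array([ 0.5413, -0.0342,  0.162 ]))]
bolt_grip [(array([213.5, 195.8]), 0.57, array([0.575 , 0.0841, 0.182 ]))]
```

View pics/w2_d.png

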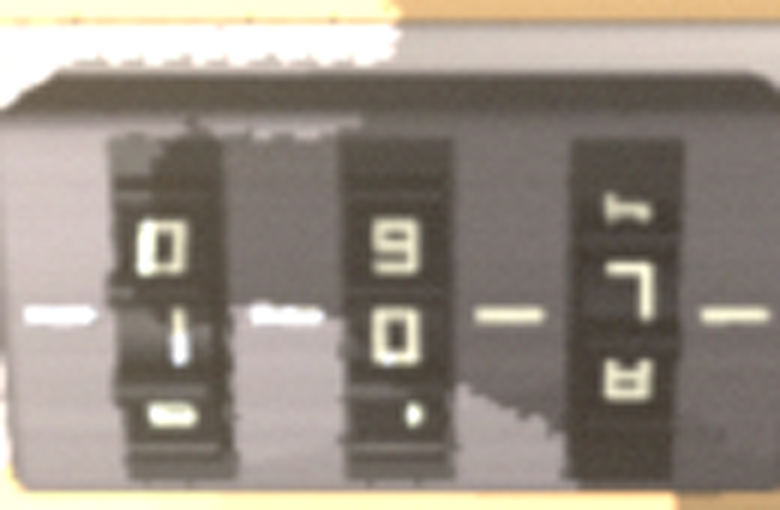

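View pics/w2.png

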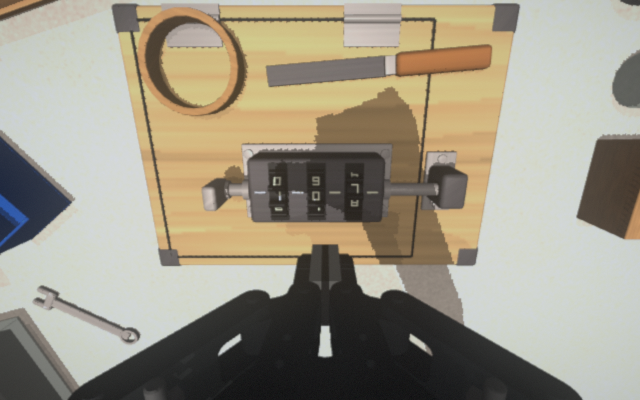

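The picture shows ticks at about row 192. Left reads 1 and middle reads 0. Right sits half-way between 7 and 8, with 7 above the tick and 8 below. I'll check this against geometry.

Run:
```python
from h import *
W=cam('wrist'); togo([.55,-.003,.3])
C=lambda u,v:(u/6+250-.42,v/6+140-.42)
P=[atz(W,*C(u,v),.172) for u,v in [(60,315),(286,315),(510,315),(735,315)]]
print(np.round(P,4))
d=P[0]-P[3]; yaw=np.arctan2(-d[0],d[1]); print('yaw',np.degrees(yaw))
ex=np.array([np.cos(yaw),np.sin(yaw),0]);ey=np.array([-np.sin(yaw),np.cos(yaw),0])
c=np.mean(P,0)
# housing edges
for n,k in [('L',1),('M',0),('R',-1)]:
    for off in (-36,-18,0,18,36):
        a=np.radians(off); p=c+ey*.034*k+ex*.0215*np.sin(a)+np.array([0,0,-.010+.0215*np.cos(a)])
        u,v=proj(W,p); print(n,off,round((u-250+.4)*6),round((v-140+.4)*6))
print('c',c.round(4),'grip',(c+ey*.089).round(4))
```

```text
clk 4.0 tcp [546.1  -8.5 299.4] rpy [ 1.800e+02 -1.000e-02 -1.562e+01] F [ 0.13 -0.08  0.22] gap -0.0 d_tool mm [ 2.2 -6.3 -0.6]
[[ 0.5652  0.0487  0.172 ]
 [ 0.5559  0.0156  0.172 ]
 [ 0.5468 -0.0171  0.172 ]
 [ 0.5376 -0.05    0.172 ]]
yaw -15.600677465945152
L -36 171 410
L -18 165 378
L 0 162 337
L 18 161 291
L 36 162 246
M -36 397 410
M -18 396 378
M 0 395 337
M 18 395 291
M 36 395 246
R -36 623 410
R -18 627 378
R 0 629 337
R 18 629 291
R 36 629 246
c [ 0.5514 -0.0007  0.172 ] grip [0.5753 0.085  0.172 ]
```

Geometry confirms it: L=1 (needs +3), M=0 (needs +1), R half-way 7/8 (pull back). I'll do the middle wheel first, which also checks the alignment.

jog_arm:
  deltas:
    - [[0,0,0],[-11.5,-4.5,25],-1]
    - [[0,0,0],[-11.5,-4.4,25],-1]
    - [[0,0,0],[0,0,25],-1]
    - [[0,0,0],[0,0,19],-1]
    - [[0,0,0],[0,0,0],-1]

```text
clock: 4.5
tool_pos: [0.5238, 0.0065, 0.2022]
eef_rot: [3.14, 0.007, -0.272]
force: [-0.7, -0.5, 0.7]
finger_gap: -0.0005
```

```bash
cat > rel.py <<'E'
from h import *
yaw=np.radians(-15.6); c=np.array([.5514,-.0007,.162])
B=np.array([[np.cos(yaw),np.sin(yaw),0],[-np.sin(yaw),np.cos(yaw),0],[0,0,1]])
def rel():
    s=state(); r=B@(s['tool_pos']-c)*1000; r[2]-=8
    print('clk',round(s['clock'],2),'tip rel mid axle (ex,ey,h):',r.round(2),'F chest',(B@s['force']).round(2),'rpy',np.degrees(s['eef_rot']).round(2))
if __name__=='__main__': rel()
E
python3 rel.py
```

```text
clk 4.5 tip rel mid axle (ex,ey,h): [-28.54  -0.54  32.23] F chest [-0.54 -0.71  0.7 ] rpy [179.9    0.37 -15.57]
```

```bash
python3 look.py w3 2|head -2; python3 rel.py; python3 crop.py w3 180 120 460 320 2
```

```text
clk 4.6 tcp [526.6   6.7 205.5] rpy [-1.7999e+02  1.0000e-02 -1.5580e+01] F [ 0.39 -0.05 -0.86] gap 0.0002 d_tool mm [ 25.1   3.  -94.5]
turn [-0.01  0.01  0.02]
clk 4.85 tip rel mid axle (ex,ey,h): [-25.     0.69  36.68] F chest [-0.85  0.42  0.29] rpy [-1.7996e+02 -1.5000e-01 -1.5590e+01]
```

View pics/w3_c.png

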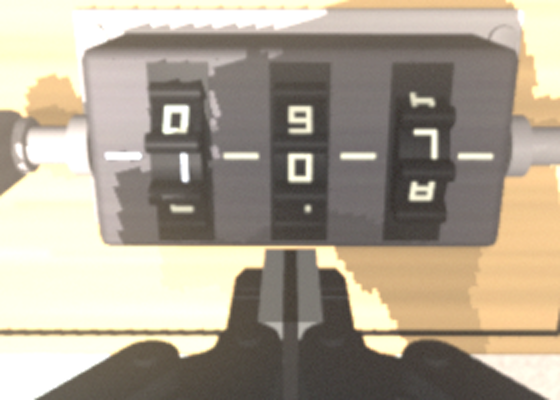

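jog_arm:
  deltas:
    - [[0,0,0],[0,0,6],-1]
    - [[0,0,0],[0,0,6],-1]
    - [[0,0,0],[0,0,0],-1]
    - [[0,0,0],[3,0,0],-1]
    - [[0,0,0],[0,0,0],-1]

```text
clock: 5.35
tool_pos: [0.5298, 0.0057, 0.1933]
eef_rot: [-3.141, -0.0, -0.272]
force: [-0.1, -0.6, 0.1]
finger_gap: -0.0002
```

```bash
python3 rel.py
```

```text
clk 5.35 tip rel mid axle (ex,ey,h): [-22.49   0.37  23.31] F chest [ 0.04 -0.63  0.13] rpy [-1.7999e+02 -2.0000e-02 -1.5590e+01]
```

jog_arm:
  deltas:
    - [[0,0,0],[2,0,0],-1]
    - [[0,0,0],[1,0,0],-1]
    - [[0,0,0],[1,0,0],-1]
    - [[0,0,0],[1,0,0],-1]
    - [[0,0,0],[0,0,0],-1]

```text
clock: 5.85
tool_pos: [0.5335, 0.0048, 0.1934]
eef_rot: [3.141, 0.002, -0.272]
force: [-2.4, 0.3, 2.2]
finger_gap: 0.0004
```

```bash
python3 rel.py
```

```text
clk 5.85 tip rel mid axle (ex,ey,h): [-18.74   0.45  23.36] F chest [-2.41 -0.33  2.2 ] rpy [ 1.7998e+02  1.1000e-01 -1.5570e+01]
```

jog_arm:
  deltas:
    - [[0,0,0],[1.5,0,0],-1]
    - [[0,0,0],[1.5,0,0],-1]
    - [[0,0,0],[1.5,0,0],-1]
    - [[0,0,0],[1,0,0],-1]
    - [[0,0,0],[0,0,0],-1]

```text
clock: 6.35
tool_pos: [0.5403, 0.0032, 0.1939]
eef_rot: [-3.141, -0.002, -0.271]
force: [0.7, -0.1, -0.7]
finger_gap: -0.0001
```

```bash
python3 look.py w4 |head -1; python3 rel.py; python3 crop.py w4 180 120 460 320 2
```

```text
clk 6.4 tcp [540.4   3.  193.6] rpy [-1.7997e+02 -1.4000e-01 -1.5560e+01] F [-0.58  0.14 -0.63] gap 0.0002 d_tool mm [  11.1    3.1 -106.4]
clk 6.65 tip rel mid axle (ex,ey,h): [-11.65   0.47  23.59] F chest [0.66 0.48 1.78] rpy [-1.7997e+02 -1.0000e-01 -1.5590e+01]
```

View pics/w4_c.png

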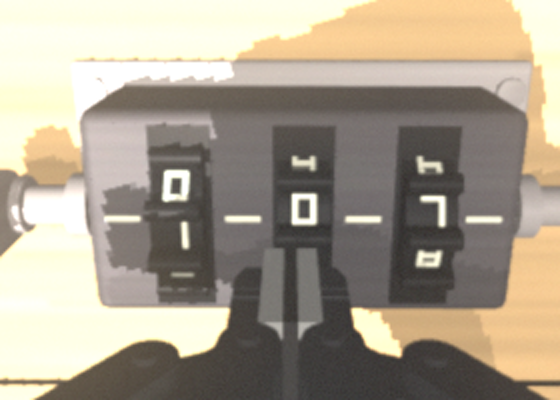

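The middle wheel is about half-way: 0 is at row 208, much like the 7 on the right wheel. I'll push on slightly while lifting so it can snap.

jog_arm:
  deltas:
    - [[0,0,0],[1.5,0,-0.5],-1]
    - [[0,0,0],[1.5,0,-1.5],-1]
    - [[0,0,0],[0,0,-5],-1]
    - [[0,0,0],[0,0,-8],-1]
    - [[0,0,0],[0,0,0],-1]

```text
clock: 7.15
tool_pos: [0.543, 0.0023, 0.2094]
eef_rot: [-3.141, -0.002, -0.272]
force: [0.1, -0.2, -0.0]
finger_gap: 0.0
```

```bash
python3 look.py w5 2|head -1; python3 rel.py; python3 crop.py w5 180 120 460 320 2
```

```text
clk 7.25 tcp [542.3   2.3 208.5] rpy [-1.800e+02 -2.000e-02 -1.558e+01] F [ 0.65 -1.38  0.44] gap 0.0001 d_tool mm [  8.8   3.  -91.5]
clk 7.5 tip rel mid axle (ex,ey,h): [-9.79  0.28 37.94] F chest [-0.16  0.09 -0.37] rpy [ 1.7999e+02  4.0000e-02 -1.5580e+01]
```

View pics/w5_c.png

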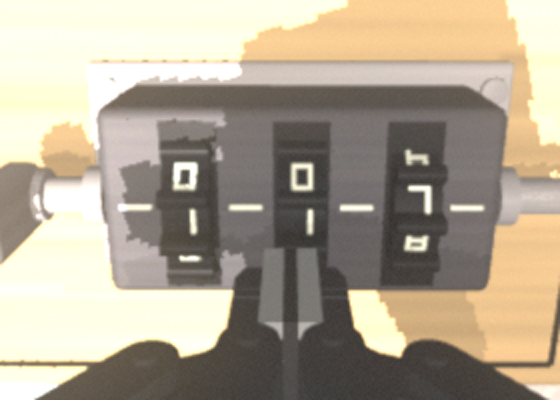

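Middle now shows 1. Now the left wheel, +3.

jog_arm:
  deltas:
    - [[0,0,0],[-15,-17,0],-1]
    - [[0,0,0],[0,-16.7,0],-1]
    - [[0,0,0],[0,0,7],-1]
    - [[0,0,0],[0,0,7.5],-1]
    - [[0,0,0],[0,0,0],-1]

```text
clock: 8.0
tool_pos: [0.5356, 0.0371, 0.1918]
eef_rot: [3.14, 0.003, -0.273]
force: [-0.4, 0.6, -1.0]
finger_gap: -0.0
```

```bash
python3 rel.py
```

```text
clk 8.0 tip rel mid axle (ex,ey,h): [-25.41  32.12  21.75] F chest [-0.55  0.44 -0.96] rpy [179.88   0.2  -15.66]
```

jog_arm:
  deltas:
    - [[0,0,0],[2,0,0],-1]
    - [[0,0,0],[3,0,0],-1]
    - [[0,0,0],[3,0,0],-1]
    - [[0,0,0],[3,0,0],-1]
    - [[0,0,0],[2.5,0,0],-1]

```text
clock: 8.5
tool_pos: [0.5485, 0.0356, 0.1947]
eef_rot: [3.14, 0.004, -0.272]
force: [-2.2, 1.2, 2.6]
finger_gap: -0.0004
```

```bash
python3 rel.py
```

```text
clk 8.5 tip rel mid axle (ex,ey,h): [-12.53  34.18  24.7 ] F chest [-2.46  0.59  2.62] rpy [179.94   0.21 -15.56]
```

jog_arm:
  deltas:
    - [[0,0,0],[1.5,0,-0.5],-1]
    - [[0,0,0],[1.5,0,-1.5],-1]
    - [[0,0,0],[0,0,-5],-1]
    - [[0,0,0],[0,0,-8],-1]
    - [[0,0,0],[-8,0,0],-1]

```text
clock: 9.0
tool_pos: [0.5467, 0.0362, 0.2103]
eef_rot: [-3.14, -0.003, -0.273]
force: [0.1, -0.5, 0.6]
finger_gap: 0.0003
```

```bash
python3 look.py w6 2|head -1; python3 rel.py; python3 crop.py w6 180 120 460 320 2
```

```text
clk 9.1 tcp [544.2  37.1 209. ] rpy [ 1.7999e+02  2.0000e-02 -1.5530e+01] F [ 1.13  0.33 -0.52] gap 0.0 d_tool mm [ 16.3  37.  -91. ]
clk 9.35 tip rel mid axle (ex,ey,h): [-16.19  33.98  38.54] F chest [ 0.51 -0.87  0.7 ] rpy [ 1.7999e+02  2.0000e-02 -1.5580e+01]
```

View pics/w6_c.png

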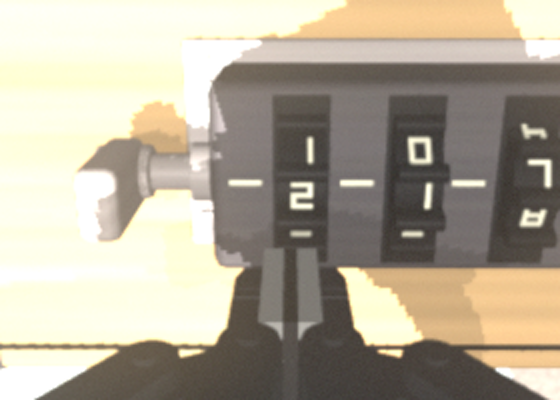

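Left shows 2. I'll repeat the stroke.

jog_arm:
  deltas:
    - [[0,0,0],[-9,0,0],-1]
    - [[0,0,0],[0,0,7],-1]
    - [[0,0,0],[0,0,7.5],-1]
    - [[0,0,0],[0,0,0],-1]
    - [[0,0,0],[2,0,0],-1]

```text
clock: 9.85
tool_pos: [0.5379, 0.0383, 0.1936]
eef_rot: [3.141, 0.001, -0.272]
force: [-0.0, 0.1, -0.8]
finger_gap: -0.0
```

```bash
python3 rel.py
```

```text
clk 9.85 tip rel mid axle (ex,ey,h): [-23.46  33.93  23.6 ] F chest [-0.05  0.07 -0.81] rpy [ 1.7998e+02  8.0000e-02 -1.5570e+01]
```

jog_arm:
  deltas:
    - [[0,0,0],[3,0,0],-1]
    - [[0,0,0],[3,0,0],-1]
    - [[0,0,0],[3,0,0],-1]
    - [[0,0,0],[2.5,0,0],-1]
    - [[0,0,0],[0.5,0,0],-1]

```text
clock: 10.35
tool_pos: [0.5515, 0.0353, 0.1955]
eef_rot: [-3.14, -0.003, -0.272]
force: [-1.2, 0.6, 4.5]
finger_gap: 0.0001
```

```bash
python3 rel.py
```

```text
clk 10.35 tip rel mid axle (ex,ey,h): [-9.62 34.68 25.51] F chest [-1.29  0.26  4.48] rpy [-1.7993e+02 -1.5000e-01 -1.5580e+01]
```

jog_arm:
  deltas:
    - [[0,0,0],[1.5,0,-0.5],-1]
    - [[0,0,0],[1.5,0,-1.5],-1]
    - [[0,0,0],[0,0,-5],-1]
    - [[0,0,0],[0,0,-8],-1]
    - [[0,0,0],[-8,0,0],-1]

```text
clock: 10.85
tool_pos: [0.5466, 0.0361, 0.2106]
eef_rot: [-3.14, -0.003, -0.273]
force: [0.1, 0.1, -0.7]
finger_gap: 0.0001
```

```bash
python3 look.py w7 2|head -1; python3 rel.py; python3 crop.py w7 180 120 460 320 2
```

```text
clk 10.95 tcp [544.1  37.  209.4] rpy [ 1.7999e+02  3.0000e-02 -1.5530e+01] F [-0.38 -0.54 -0.73] gap -0.0 d_tool mm [ 16.3  37.  -90.6]
clk 11.2 tip rel mid axle (ex,ey,h): [-16.15  33.97  39.11] F chest [-0.35 -1.09 -0.15] rpy [ 1.7999e+02  1.0000e-02 -1.5580e+01]
```

View pics/w7_c.png

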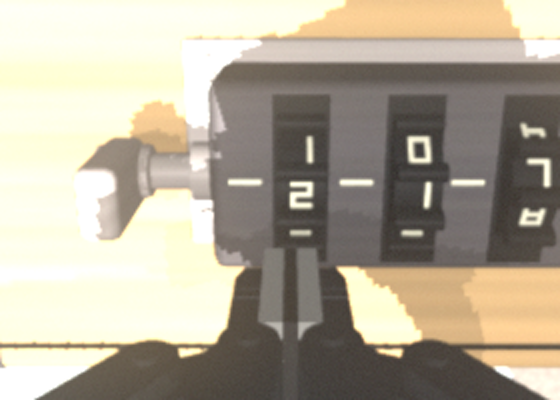

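It slipped over the lug because the tip was about 1 mm too high, so left still shows 2. I'll go lower this time.

jog_arm:
  deltas:
    - [[0,0,0],[-9,0,0],-1]
    - [[0,0,0],[0,0,8.5],-1]
    - [[0,0,0],[0,0,8.5],-1]
    - [[0,0,0],[0,0,0],-1]
    - [[0,0,0],[2,0,0],-1]

```text
clock: 11.7
tool_pos: [0.5378, 0.0383, 0.1915]
eef_rot: [3.141, 0.002, -0.272]
force: [0.3, -0.1, 0.3]
finger_gap: 0.0002
```

```bash
python3 rel.py
```

```text
clk 11.7 tip rel mid axle (ex,ey,h): [-23.54  33.89  21.5 ] F chest [ 0.28 -0.03  0.25] rpy [ 1.7997e+02  9.0000e-02 -1.5570e+01]
```

jog_arm:
  deltas:
    - [[0,0,0],[3,0,0],-1]
    - [[0,0,0],[2,0,0],-1]
    - [[0,0,0],[2.5,0,0],-1]
    - [[0,0,0],[2.5,0,-0.5],-1]
    - [[0,0,0],[1,0,-0.5],-1]

```text
clock: 12.2
tool_pos: [0.5495, 0.0357, 0.1938]
eef_rot: [-3.141, -0.001, -0.271]
force: [-0.1, -0.2, -0.2]
finger_gap: 0.0
```

```bash
python3 rel.py
```

```text
clk 12.2 tip rel mid axle (ex,ey,h): [-11.59  34.51  23.85] F chest [-0.02 -0.2  -0.21] rpy [-1.7998e+02 -6.0000e-02 -1.5550e+01]
```

jog_arm:
  deltas:
    - [[0,0,0],[2,0,0],-1]
    - [[0,0,0],[1.5,0,-1.5],-1]
    - [[0,0,0],[0,0,-5],-1]
    - [[0,0,0],[0,0,-8],-1]
    - [[0,0,0],[-8,0,0],-1]

```text
clock: 12.7
tool_pos: [0.546, 0.0363, 0.2091]
eef_rot: [-3.14, -0.003, -0.273]
force: [0.2, 0.1, 0.5]
finger_gap: -0.0002
```

```bash
python3 look.py w8 2|head -1; python3 rel.py; python3 crop.py w8 180 120 460 320 2
```

```text
clk 12.8 tcp [543.5  37.1 207.8] rpy [ 1.7999e+02  4.0000e-02 -1.5540e+01] F [-1.24  0.24 -0.58] gap 0.0001 d_tool mm [ 16.9  36.9 -92.2]
clk 13.05 tip rel mid axle (ex,ey,h): [-16.7   33.96  37.52] F chest [-0.1  -0.31  0.05] rpy [ 1.7999e+02  2.0000e-02 -1.5580e+01]
```

View pics/w8_c.png

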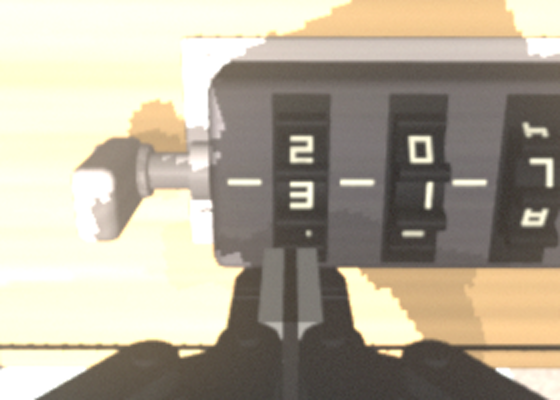

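Left shows 3. One more identical stroke; the tip is at h=37.5, so I'll descend 15.5.

jog_arm:
  deltas:
    - [[0,0,0],[-8.5,0,0],-1]
    - [[0,0,0],[0,0,8],-1]
    - [[0,0,0],[0,0,8],-1]
    - [[0,0,0],[0,0,0],-1]
    - [[0,0,0],[2,0,0],-1]

```text
clock: 13.55
tool_pos: [0.5379, 0.0383, 0.1911]
eef_rot: [3.141, 0.001, -0.272]
force: [-0.2, -0.4, -0.2]
finger_gap: 0.0001
```

jog_arm:
  deltas:
    - [[0,0,0],[3,0,0],-1]
    - [[0,0,0],[2,0,0],-1]
    - [[0,0,0],[2.5,0,0],-1]
    - [[0,0,0],[2.5,0,-0.5],-1]
    - [[0,0,0],[1,0,-0.5],-1]

```text
clock: 14.05
tool_pos: [0.5496, 0.0356, 0.1932]
eef_rot: [-3.141, -0.001, -0.272]
force: [-1.3, -0.5, 1.4]
finger_gap: 0.0001
```

jog_arm:
  deltas:
    - [[0,0,0],[2,0,0],-1]
    - [[0,0,0],[1.5,0,-1.5],-1]
    - [[0,0,0],[0,0,-5],-1]
    - [[0,0,0],[0,0,-8],-1]
    - [[0,0,0],[-8,0,0],-1]

```text
clock: 14.55
tool_pos: [0.546, 0.0362, 0.2085]
eef_rot: [-3.141, -0.003, -0.273]
force: [0.3, -0.4, 0.5]
finger_gap: -0.0001
```

```bash
python3 look.py w9 2|head -1; python3 rel.py; python3 crop.py w9 180 120 460 320 2
```

```text
clk 14.65 tcp [543.5  37.1 207.3] rpy [ 1.7998e+02  5.0000e-02 -1.5530e+01] F [-0.46 -0.02  0.  ] gap 0.0002 d_tool mm [ 17.   36.9 -92.7]
clk 14.9 tip rel mid axle (ex,ey,h): [-16.71  33.96  37.  ] F chest [ 0.39 -0.16 -0.4 ] rpy [ 1.7999e+02  2.0000e-02 -1.5580e+01]
```

View pics/w9_c.png

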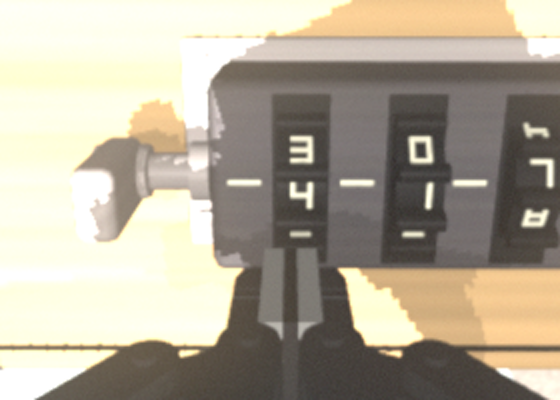

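Left is 4. Next the right wheel: go to its far side and pull back gently.

jog_arm:
  deltas:
    - [[0,0,0],[12,22,-3],-1]
    - [[0,0,0],[12,23,0],-1]
    - [[0,0,0],[12.7,23,0],-1]
    - [[0,0,0],[0,0,0],-1]
    - [[0,0,0],[0,0,0],-1]

```text
clock: 15.4
tool_pos: [0.5617, -0.0393, 0.21]
eef_rot: [-3.141, 0.001, -0.274]
force: [-0.1, 0.2, 0.2]
finger_gap: -0.0002
```

```bash
python3 rel.py
```

```text
clk 15.4 tip rel mid axle (ex,ey,h): [ 20.27 -34.46  39.96] F chest [-0.15  0.2   0.15] rpy [-1.7998e+02  4.0000e-02 -1.5700e+01]
```

jog_arm:
  deltas:
    - [[0,0,0],[0,0,8],-1]
    - [[0,0,0],[0,0,8],-1]
    - [[0,0,0],[-3,0,0],-1]
    - [[0,0,0],[-3,0,0],-1]
    - [[0,0,0],[-2,0,0],-1]

```text
clock: 15.9
tool_pos: [0.5546, -0.0362, 0.1949]
eef_rot: [-3.141, -0.002, -0.271]
force: [0.3, -0.5, 1.0]
finger_gap: 0.0002
```

```bash
python3 rel.py; python3 look.py w10 |head -1; python3 crop.py w10 180 120 460 320 2
```

```text
clk 15.9 tip rel mid axle (ex,ey,h): [ 12.62 -33.32  24.86] F chest [ 0.42 -0.38  1.04] rpy [-1.7997e+02 -1.1000e-01 -1.5530e+01]
clk 15.95 tcp [554.2 -36.2 194.9] rpy [-1.7998e+02 -7.0000e-02 -1.5550e+01] F [ 0.78 -1.03  0.85] gap -0.0 d_tool mm [ -12.8  -30.9 -105.1]
```

View pics/w10_c.png

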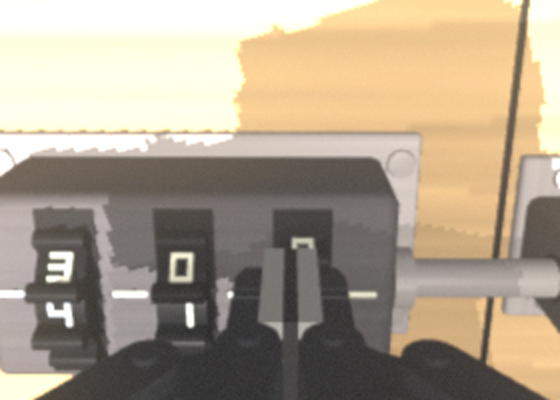

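jog_arm:
  deltas:
    - [[0,0,0],[-1.5,0,0],-1]
    - [[0,0,0],[-1.5,0,-0.5],-1]
    - [[0,0,0],[0,0,-2],-1]
    - [[0,0,0],[0,0,-6],-1]
    - [[0,0,0],[0,0,-8],-1]

```text
clock: 16.7
tool_pos: [0.5505, -0.0359, 0.2105]
eef_rot: [3.141, 0.002, -0.272]
force: [-0.0, -0.2, -0.4]
finger_gap: -0.0002
```

```bash
python3 rel.py
```

```text
clk 16.7 tip rel mid axle (ex,ey,h): [  8.54 -34.11  40.55] F chest [ 0.02 -0.19 -0.4 ] rpy [ 1.7998e+02  1.0000e-01 -1.5580e+01]
```

jog_arm:
  deltas:
    - [[0,0,0],[-15,-17,-15],-1]
    - [[0,0,0],[-15,-17,-15],-1]
    - [[0,0,0],[0,0,-15],-1]
    - [[0,0,0],[0,0,0],-1]
    - [[0,0,0],[0,0,0],-1]

```text
clock: 17.2
tool_pos: [0.5319, 0.0038, 0.2562]
eef_rot: [3.141, -0.001, -0.273]
force: [-0.0, -0.3, -0.1]
finger_gap: -0.0004
```

```bash
python3 look.py w11 2; python3 rel.py; python3 crop.py w11 180 120 460 320 2
```

```text
clk 17.3 tcp [531.1   3.5 254.9] rpy [ 1.7996e+02  8.0000e-02 -1.5700e+01] F [ 0.24  0.14 -0.23] gap 0.0001 d_tool mm [ 19.9   1.2 -45.1]
turn [ 0.04  0.08 -0.1 ]
lock_top [(array([327.8, 182.5]), 0.6, array([ 0.5535, -0.0041,  0.172 ]))]
wheel_left_axle [(array([280.5, 182.7]), 0.9, array([0.5608, 0.0323, 0.162 ]))]
wheel_mid_axle [(array([331.9, 181.8]), 0.89, array([ 0.5506, -0.0067,  0.162 ]))]
wheel_right_axle [(array([404.2,  35.5]), 0.61, array([ 0.6361, -0.0809,  0.162 ])), (array([368., 183.]), 0.58, array([ 0.542 , -0.0338,  0.162 ]))]
bolt_grip [(array([199., 190.]), 0.73, array([0.5757, 0.0863, 0.182 ]))]
clk 17.55 tip rel mid axle (ex,ey,h): [-20.94  -0.42  85.04] F chest [ 0.43  0.01 -0.12] rpy [ 1.7999e+02  8.0000e-02 -1.5620e+01]
```

View pics/w11_c.png

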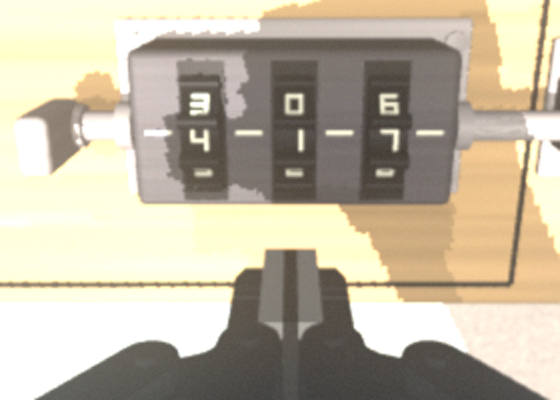

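All three wheels read 4 1 7 on the tick line. Now the bolt: I'll move the shut fingers between the left wheel and the grip and push left.

jog_arm:
  deltas:
    - [[0,0,0],[10,-31,10],-1]
    - [[0,0,0],[11,-31.5,10],-1]
    - [[0,0,0],[0,0,10],-1]
    - [[0,0,0],[0,0,8],-1]
    - [[0,0,0],[0,0,0],-1]

```text
clock: 18.05
tool_pos: [0.5669, 0.058, 0.2158]
eef_rot: [3.139, 0.004, -0.273]
force: [-0.7, -0.8, -0.7]
finger_gap: -0.0
```

```bash
python3 look.py w12 2|tail -1; python3 rel.py; python3 crop.py w12 100 120 460 380 2
```

```text
bolt_grip [(array([280.5, 237. ]), 0.97, array([0.5761, 0.0847, 0.182 ]))]
clk 18.4 tip rel mid axle (ex,ey,h): [ 0.59 62.16 48.5 ] F chest [ 0.15  0.98 -0.26] rpy [-1.7999e+02 -7.0000e-02 -1.5630e+01]
```

View pics/w12_c.png

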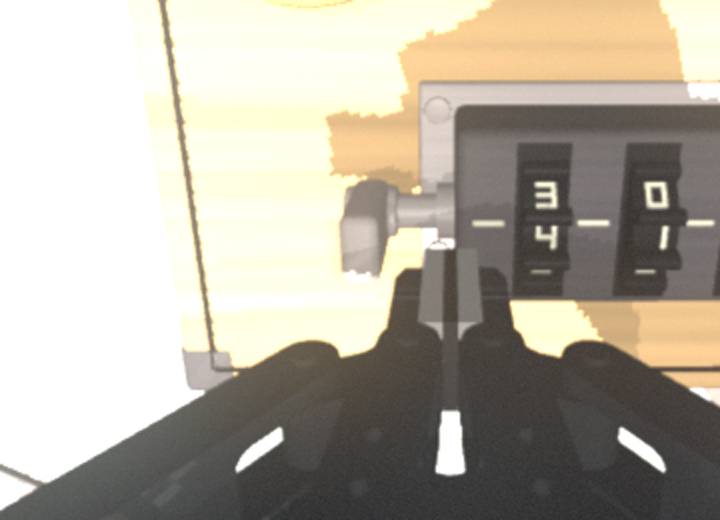

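jog_arm:
  deltas:
    - [[0,0,0],[0,0,10],-1]
    - [[0,0,0],[0,0,10],-1]
    - [[0,0,0],[0,0,7],-1]
    - [[0,0,0],[0,0,4],-1]
    - [[0,0,0],[0,0,0],-1]

```text
clock: 18.9
tool_pos: [0.5676, 0.0594, 0.1854]
eef_rot: [3.141, 0.002, -0.272]
force: [0.3, -0.1, -0.3]
finger_gap: -0.0001
```

jog_arm:
  deltas:
    - [[0,0,0],[0,-3,0],-1]
    - [[0,0,0],[0,-3,0],-1]
    - [[0,0,0],[0,-2,0],-1]
    - [[0,0,0],[0,-2,0],-1]
    - [[0,0,0],[0,-2,0],-1]

```text
clock: 19.4
tool_pos: [0.5717, 0.0702, 0.187]
eef_rot: [3.14, -0.0, -0.273]
force: [-1.6, -2.9, 1.6]
finger_gap: 0.0001
```

```bash
python3 rel.py
```

```text
clk 19.4 tip rel mid axle (ex,ey,h): [ 0.49 73.75 16.99] F chest [-0.76 -3.23  1.63] rpy [ 1.7993e+02 -1.0000e-02 -1.5630e+01]
```

jog_arm:
  deltas:
    - [[0,0,0],[0,-2,0],-1]
    - [[0,0,0],[0,-2,0],-1]
    - [[0,0,0],[0,-2,0],-1]
    - [[0,0,0],[0,-2,0],-1]
    - [[0,0,0],[0,-2,0],-1]

```text
clock: 19.9
tool_pos: [0.5747, 0.0809, 0.187]
eef_rot: [-3.141, -0.001, -0.272]
force: [-0.1, -3.5, 1.2]
finger_gap: -0.0001
```

```bash
python3 rel.py
```

```text
clk 19.9 tip rel mid axle (ex,ey,h): [ 0.48 84.83 17.  ] F chest [ 0.87 -3.39  1.17] rpy [-1.7999e+02 -4.0000e-02 -1.5580e+01]
```

It drags about 3 N and is moving past the 1.5 mm block. I'll continue.

jog_arm:
  deltas:
    - [[0,0,0],[0,-2,0],-1]
    - [[0,0,0],[0,-2,0],-1]
    - [[0,0,0],[0,-2,0],-1]
    - [[0,0,0],[0,-2,0],-1]
    - [[0,0,0],[0,-1,0],-1]

```text
clock: 20.4
tool_pos: [0.5771, 0.0895, 0.187]
eef_rot: [-3.141, -0.001, -0.272]
force: [0.8, -4.6, 3.2]
finger_gap: -0.0003
```

```bash
python3 rel.py
```

```text
clk 20.4 tip rel mid axle (ex,ey,h): [ 0.5  93.81 16.96] F chest [ 1.99 -4.19  3.21] rpy [-1.7999e+02 -4.0000e-02 -1.5570e+01]
```

jog_arm:
  deltas:
    - [[0,0,0],[0,-1,0],-1]
    - [[0,0,0],[0,-1,0],-1]
    - [[0,0,0],[0,-1,0],-1]
    - [[0,0,0],[0,0,0],-1]
    - [[0,0,0],[0,0,0],-1]

```text
clock: 20.9
tool_pos: [0.5771, 0.0896, 0.1869]
eef_rot: [3.138, 0.001, -0.274]
force: [-1.7, -6.7, 5.2]
finger_gap: -0.0005
```

```bash
python3 rel.py
```

```text
clk 20.9 tip rel mid axle (ex,ey,h): [ 0.47 93.86 16.91] F chest [ 0.14 -6.96  5.2 ] rpy [ 1.7977e+02  4.0000e-02 -1.5690e+01]
```

jog_arm:
  deltas:
    - [[0,0,0],[0,-1,0],-1]
    - [[0,0,0],[0,-1,0],-1]
    - [[0,0,0],[0,-1,0],-1]
    - [[0,0,0],[0,0,0],-1]
    - [[0,0,0],[0,0,0],-1]

```text
clock: 21.4
tool_pos: [0.5772, 0.0897, 0.1869]
eef_rot: [3.133, 0.002, -0.275]
force: [-3.4, -10.1, 6.8]
finger_gap: 0.0001
```

```bash
python3 rel.py;python3 look.py w13 1|tail -1;  python3 crop.py w13 100 120 460 380 2
```

```text
clk 21.4 tip rel mid axle (ex,ey,h): [ 0.5  94.04 16.9 ] F chest [ -0.6  -10.64   6.8 ] rpy [ 1.7952e+02  1.2000e-01 -1.5780e+01]
bolt_grip [(array([287.2, 266.6]), 0.87, array([0.5808, 0.1102, 0.182 ]))]
```

View pics/w13_c.png

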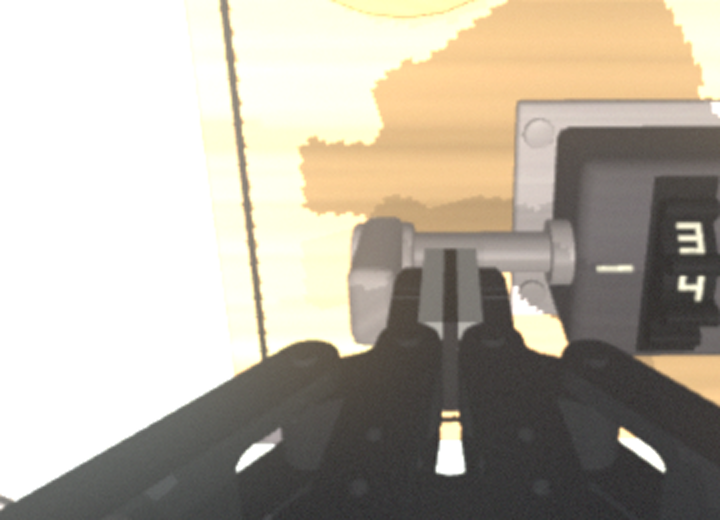

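The bolt is hard against its stop: about 10.6 N with no further travel. I'll back off, lift and check.

jog_arm:
  deltas:
    - [[0,0,0],[0,5,0],-1]
    - [[0,0,0],[0,8,0],-1]
    - [[0,0,0],[0,6,-2],-1]
    - [[0,0,0],[0,0,-20],-1]
    - [[0,0,0],[0,0,-20],-1]

```text
clock: 22.2
tool_pos: [0.5721, 0.0778, 0.2282]
eef_rot: [-3.141, 0.003, -0.271]
force: [0.9, 0.3, 0.8]
finger_gap: -0.0001
```

jog_arm:
  deltas:
    - [[0,0,0],[-10,25,-25],-1]
    - [[0,0,0],[-10,20,-25],-1]
    - [[0,0,0],[-10,10,-10],-1]
    - [[0,0,0],[0,0,0],-1]
    - [[0,0,0],[0,0,0],-1]

```text
clock: 22.7
tool_pos: [0.5295, 0.033, 0.2885]
eef_rot: [-3.141, -0.0, -0.271]
force: [0.2, -0.0, -0.3]
finger_gap: -0.0002
```

```bash
python3 look.py w14 3; python3 rel.py; python3 crop.py w14 160 100 500 300 2
python3 - <<'E'
from h import *
for n in ['top','scene']: cv2.imwrite(f'pics/{n}1.png',cam(n)['pixels'])
E
```

```text
clk 22.85 tcp [529.3  33.1 287.5] rpy [-1.7998e+02  1.3000e-01 -1.5480e+01] F [ 0.23 -0.15 -0.28] gap -0.0002 d_tool mm [ 29.6  29.3 -12.6]
turn [-0.02  0.13  0.12]
lock_top [(array([360.1, 162.4]), 0.7, array([ 0.5527, -0.003 ,  0.172 ]))]
wheel_left_axle []
wheel_mid_axle [(array([358.7, 161.8]), 0.91, array([ 0.5514, -0.0026,  0.162 ]))]
wheel_right_axle []
bolt_grip [(array([216. , 167.4]), 0.72, array([0.5821, 0.1116, 0.182 ])), (array([359.5, 163.4]), 0.25, array([ 0.5542, -0.0017,  0.182 ]))]
clk 23.1 tip rel mid axle (ex,ey,h): [-29.94  25.95 118.15] F chest [-0.23  0.38  0.37] rpy [-1.800e+02  6.000e-02 -1.554e+01]
```

View pics/w14_c.png

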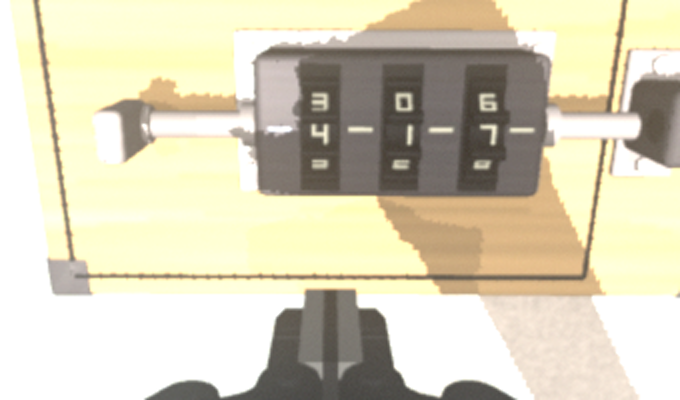

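View pics/scene1.png

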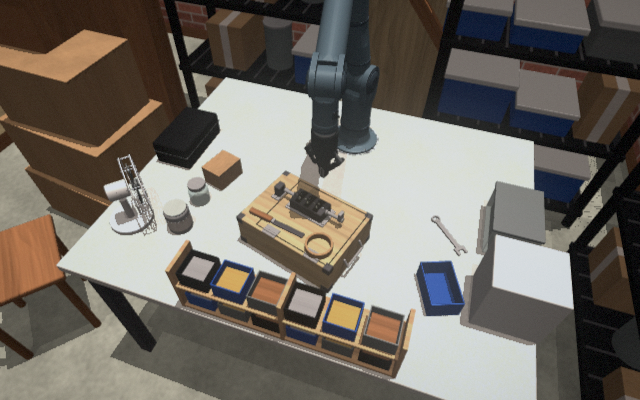

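The wheels read 4 1 7 and the grip has moved about 27 mm, which matches the 26 mm stroke. The bystanders are unmoved and the arm is clear, so I'm handing in.

```bash
python3 -c "
from rig import *
print(hand_in())"
```

```text
the job is handed in; nothing more can be done
None
```

The wheels show 4, 1, 7, the bolt is drawn to the left against its stop, and the job was handed in at about 23 s.

- **Wheels:** The left wheel went from 1 to 4 and the middle from 0 to 1. The right wheel started balanced half-way between 7 and 8, and I nudged it back to 7. One stroke on the left wheel slipped over its lug and the wheel fell back to 2. I repeated that stroke about 2 mm lower and it worked.
- **Bolt:** I pushed the grip left with the shut fingers. It dragged at about 3 N and stopped moving as the force rose to about 10.6 N sideways (about 12.6 N in all, including 6.8 N upward). All the forces I read were below the 25 N limit, though I only read them at the end of each move.
- **Last checks:** The final wrist picture shows all three digits on the tick line. The grip had moved about 27 mm by the network's estimate, which agrees with the 26 mm stroke to within its error. In the scene picture the other things looked to be where they were, and the arm was clear of the lock.
- **Not verified:** The stop reading and the grip's travel are my only evidence that the bolt is fully drawn. The networks missed the left and right wheels in that last picture, so I read the digits by eye.

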